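Put the tangerine away and hook the lid shut

TASK

Set the tangerine down inside the white storage box, lowering it in rather than dropping it. Then close the box with its dark wooden lid, grip on top: slip the lid's narrow tongue end under the box's overhanging lip while the wide end is still held raised, then swing the wide end gently down until the lid lies flat on the rim all round, and let go. Leave everything else where it is.

Things in the scene. Friction and masses are not known exactly. Their poses are not given: they have to be found in the camera images.
- box: White glazed open storage box, fixed to the counter. Outside 200 (x) x 144 (y) mm, walls 8, floor 6 thick, inside 184 x 128. Rim 72 mm above the counter; only the -x end wall is higher, with a flat lip reaching inwards (see box_lip). Origin: centre of underside, z up. The -x (lip) end faces roughly towards the robot, yaw within 0.35 rad.
- box_lip (a point): Middle of the lower free edge of the lip (box x -74, y 0, z 86 mm). Lip: full width, 86 to 92 mm high, from x -74 to the end wall (inner face x -92). Below it a ledge level with the rim (72 mm) from x -92 to -78: the slot is 14 mm high.
- lid: Dark wooden lid, 0.22 to 0.42 kg. Plate 6 mm thick, 188 long: 142 wide from x -70 to +94, tongue 100 wide from x -94 to -70. On top at x 0, y 0 an upright grip bar 16 thick (x), 70 long (y), 32 high. Ribs 8 mm deep below; lies flat on them on the board at the start. Origin: centre, at the ribs' underside; plate underside z 8, top z 14, grip top z 46 mm; z up. Yaw within 0.35 rad.
- lid_tongue (a point): Middle of the lower edge of the tongue's end (lid x -94, y 0, z 8 mm). Seated, lid axes lie along the box's and this point is at box x -89, y 0, z 72 mm, with play of -3 to +5 mm in x and +-5 mm in y.
- lid_front (a point): Middle of the lower edge of the plate's wide end (lid x +94, y 0, z 8 mm). Ribs under the plate drop inside the box's rim: one across at lid x 74 to 82, 118 mm wide, two along the sides at y +-51 to 59, x -60 to 74.
- tangerine: Tangerine, rigid, slightly flattened: 58 mm across, 48 mm high, about 90 g; stands on its flat underside on the chopping board. Origin: centre of its underside; z up.
- tangerine_center (a point): Centre of the tangerine, 24 mm above its underside.
- board: Wooden chopping board, fixed, 340 (x) x 440 (y) x 18 mm high; the lid and the tangerine lie on it, either one to the left. Origin: centre of its underside.
- spoon: Spoon with wooden handle, 150 mm, on the far part of the board; leave alone.
- ramekin: Small blue cup, 60 mm across, 35 mm high, on the far part of the board; leave alone.
- mug: Terracotta mug, 80 mm across, 90 mm high, on the counter behind; leave alone.
- jar: Glass jar, 72 mm across, 110 mm high, behind the box; leave alone.
- spatula: Spatula, 260 mm, lying on the counter to the right of the box; leave alone.
- bowl: White bowl, 130 mm across, 50 mm high, behind the board; leave alone.
Not all that is in view belongs to the job. What is shaped like the box but purple is not meant.

How it is judged:
By the outcome, as a careful person would: the job done as asked, in the order asked, and still so for the second after the job is handed in, with the robot touching nothing.
It also fails if it takes over 64 s, if anything falls off the work surface, if the arm or the gripper's body presses on something with over 40 N, if the wrist force passes 120 N, or if a joint passes its speed limit or range.

ROBOT

A 7-joint arm with a two-finger parallel gripper is mounted at the origin on the work surface. World frame = base frame: x ahead of the robot, y to its left, z up, the work surface at z = 0. Lengths are in mm, angles in rad, forces in N, time in s.
With the tool pointing down it reaches from about 400 to 875 mm from the base axis. Payload 4.4 kg.
Tool frame: the origin (TCP) lies on the centre line of the jaws, within the pads' length; the fingertips stand 25 mm ahead of it and the grasp point (between the pads) lies 6 mm ahead of it (ctrl.finger_overhang is the distance from the TCP to the fingertips, in mm); z points along the fingers, y is the line along which they close (so a half turn about z gives the same grasp; the last joint's range is limited). The gripper opens to 85 mm and grips with 20 to 120 N. Pads are 22 mm wide; open, the fingers measure 114 mm over their backs; the gripper's body (76 mm by 85 mm) begins 54 mm behind the grasp point. The pads swing forward as they close: fully open they stand 13 mm farther back than shut.
Start: joints at [1.21, 0.628, 0.038, 1.517, -0.027, 0.996, -0.02], TCP at [188.883, -621.965, 256.313] pointing down, gripper open.
Joint ranges: [-3.06, 3.06], [-0.37, 2.12], [-1.25, 1.32], [0.18, 2.47], [-1.1, 4.24], [0.23, 1.98], [-2.94, 2.94]. Speed limits (rad/s): [2.57, 2.57, 3.14, 3.14, 3.14, 3.14, 3.14].

INTERFACE

Orientations are given as [roll, pitch, yaw] about the fixed x, y, z axes, in that order (R = Rz(yaw) Ry(pitch) Rx(roll)).
In Python, from cell import ctrl gives the robot as it stands. The module is installed in compiled form; this text tells all that it offers.
- The arm moves only by the tool play_rows, never from a script. Its argument "targets" is a list of rows, each a list of 5 numbers: the closure, from 0 (fully open) to 1 (shut), then the shift along the tool's x, y, z in cm, then the turn about the tool's z in degrees. In form: [[gripper, dx, dy, dz, spin], ...]. A call has 1 to 10 rows; each row is the pose to reach, as a shift and turn from the pose commanded when the call began, along the tool's axes at that moment; what a row does not reach only later rows make up. A row lasts 1/10 s, in which the tool goes at most 50 mm and 8.59 degrees, less where a joint would pass 70% of its speed; a pose out of reach is approached as far as the arm can. A call with a gripper value outside its range is refused whole. The fingers move at their own pace and stop on an object; the grip force is fixed at half the most. Time passes only in rows, so rows that repeat a pose let the fingers close. It gives the time, the measured TCP pose, the force, the opening and the grip force at its end, in the units of the state.
- ctrl.read_state(): the state, without advancing time (a new reading comes with each control period).
- ctrl.get_image(name): name is "scene" or "top" or "wrist"; returns (picture, depth): 400x640x3 uint8, red, green, blue; 400x640 float32, mm along the optical axis (not along the pixel's ray), 0 where there is no reading.
- ctrl.calibration(name): a dict with "vfov" (degrees; the focal length in pixels is half the picture's height over the tangent of half this angle, whatever the lens; pixels are square), "cx", "cy" (the principal point, pixels), "k1" (the pictures are not rectified: a ray, as slopes to the right and down, at radius r is drawn at 1 + k1 r^2 times it, then the intrinsics apply), "extrinsics" (4x4, takes a point from camera to world coordinates); the wrist camera has in their place "mount" (4x4, takes a point from camera to tool coordinates, whose origin is the TCP and whose axes are the flange's). Camera axes: x right, y down, z forward; pixel columns grow to the right and rows downward; lengths in mm; the calibration is good to about 2 mm. A picture is of the moment at which its call begins: read the wrist's pose just before it. calibration takes no time and is no camera call.
- ctrl.finish_job(): hands the job in; it is judged then, once.
Trained networks look in the newest picture that a camera, given by its name, has taken for a name from the list of things; names that differ only in an ending like _2 or _b are one class to them, and where a whole thing is asked for, a point or a joint stands for the part that bears it (a point fixed in the world has none). Each returns a list of dicts, best first, with "confidence" (0 to 1); they miss things now and then, are a little off and sometimes report something else, mostly with a low value. They report only what shows in the picture. A call takes as long as a camera call. They do not tell look-alikes from the thing itself.
- ctrl.search_frame(camera, name): "bbox" ([left, top, right, bottom] in pixels, round what is visible of it).
- ctrl.trace(camera, name): "pixels" (400x640 bool, what is visible of it) and "bbox" ([left, top, right, bottom] in pixels, round what is visible of it).
The state is a dict: "clock": time; "qpos": joint angles; "qd": joint speeds; "tau": joint torques, N m; "eef_pos": TCP position; "tool_rot": TCP orientation; "force": force on the tool from outside, world axes, zero at the start; "torque": the same for the moment, N m; "width": finger opening in mm; "gripper_force": force on a finger pad.
Only numpy, scipy, OpenCV 4.12 (cv2) and the standard library are available. Lean on these libraries where they do the work, as an engineer would, in place of code of your own. Each camera call takes 0.05 s, during which the arm holds its last target. There are 200 camera calls.

## Working session

There is one attempt and no reset: what is moved stays moved. The work goes in short steps, Python scripts to look and compute and a tool call to move; the robot and the scene stay as the last step left them, time stands still between calls to the robot, and variables do not carry over. Pictures are saved under pics/ and viewed, at most 13 in all, crops included, and the job is handed in when it is done.

Besides the shell and the picture viewer there is one more tool, called after ">>>" in YAML: its name, and indented under it one key for each argument. play_rows: Moves the arm, as the interface text tells. Its arguments: {"type":"object","properties":{"targets":{"type":"array"}},"required":["targets"]}

```bash
mkdir -p pics; cat > h.py <<'E'
import numpy as np, cv2
from scipy.spatial.transform import Rotation as R
from cell import ctrl
def shot(n):
    s=ctrl.read_state(); im,d=ctrl.get_image(n); c=ctrl.calibration(n)
    if 'mount' in c:
        T=np.eye(4); T[:3,:3]=R.from_euler('xyz',s['tool_rot']).as_matrix(); T[:3,3]=s['eef_pos']; E=T@np.array(c['mount'])
    else: E=np.array(c['extrinsics'])
    return im,d,c,E
def cloud(d,c,E):
    h,w=d.shape; f=h/2/np.tan(np.radians(c['vfov'])/2)
    v,u=np.mgrid[:h,:w]; p=np.stack([u,v],-1).reshape(-1,1,2).astype(np.float64)
    K=np.array([[f,0,c['cx']],[0,f,c['cy']],[0,0,1]])
    q=cv2.undistortPoints(p,K,np.array([c['k1'],0,0,0,0.])).reshape(h,w,2)
    P=np.dstack([q*d[...,None],d]); W=P@E[:3,:3].T+E[:3,3]; W[d<=0]=np.nan
    return W
def save(n,im): cv2.imwrite('pics/'+n,im[...,::-1])
E
python3 - <<'E'
from h import *
print(ctrl.read_state())
for n in ['scene','top']:
    im,d,c,E=shot(n); W=cloud(d,c,E); save(n+'1.png',im); print(n,c,E.round(2).tolist())
    for t in ['box','lid','tangerine','board','box_lip']:
        for r in ctrl.trace(n,t):
            m=r['pixels']; P=W[m]; P=P[~np.isnan(P[:,0])]
            print(t,round(r['confidence'],2),r['bbox'],m.sum(),np.median(P,0).round() if len(P) else '')
E
```

```text
{'clock': 0.0, 'qpos': array([ 1.21022483,  0.6293064 ,  0.03841692,  1.51838987, -0.02699228,
        0.99628782, -0.01998952]), 'qd': array([ 0.00139679, -0.0009943 , -0.00066508, -0.0002819 ,  0.00037398,
       -0.00199285,  0.00056065]), 'tau': array([-8.72351825e-05, -5.63404691e+01,  1.22633614e+00, -1.93445206e+01,
        1.10692374e-02,  1.03214852e-02,  2.29120548e-05]), 'eef_pos': array([ 188.70905958, -621.39452395,  255.40733637]), 'tool_rot': array([-3.13971847e+00,  1.48318892e-05,  2.94805954e-01]), 'force': array([-0.12573681, -0.0507782 , -0.72773983]), 'torque': array([-0.03999041,  0.01306099, -0.01250316]), 'gripper_force': 0.0, 'width': 85.39111381591844}
scene {'vfov': 44.6534606028752, 'cx': 319.39511867956656, 'cy': 190.33801610393897, 'k1': 0.039105678963589664, 'extrinsics': array([[-4.84525722e-01,  4.72118721e-01, -7.36436513e-01,
         1.45962195e+03],
       [ 8.74702060e-01,  2.72497267e-01, -4.00801130e-01,
         4.18615858e+02],
       [ 1.14512209e-02, -8.38360992e-01, -5.44995153e-01,
         7.48933428e+02],
       [ 0.00000000e+00,  0.000
[... 997 characters left out ...]
       [ 0.00000000e+00,  0.00000000e+00,  0.00000000e+00,
         1.00000000e+00]])} [[-0.02, -0.98, 0.18, 314.0], [-1.0, 0.02, 0.0, -64.03], [-0.01, -0.18, -0.98, 1275.23], [0.0, 0.0, 0.0, 1.0]]
box 0.7 [359.7, 237.0, 442.7, 330.4] 4626 [ 296. -297.    8.]
box 0.62 [349.3, 142.2, 406.2, 218.9] 4131 [ 574. -242.    9.]
lid 0.8 [154.2, 197.0, 207.7, 269.8] 3520 [444. 292.  32.]
lid 0.4 [242.1, 214.4, 259.8, 235.5] 384 [457.  99.  59.]
tangerine 0.91 [239.1, 211.3, 260.5, 238.2] 381 [459.  98.  59.]
board 0.74 [138.8, 147.1, 304.8, 279.7] 15005 [515. 154.  18.]
box_lip 0.6 [347.8, 143.8, 403.4, 222.8] 4341 [ 572. -243.    9.]
box_lip 0.59 [362.0, 238.0, 437.0, 330.4] 4673 [ 296. -297.    8.]
```

View pics/top1.png

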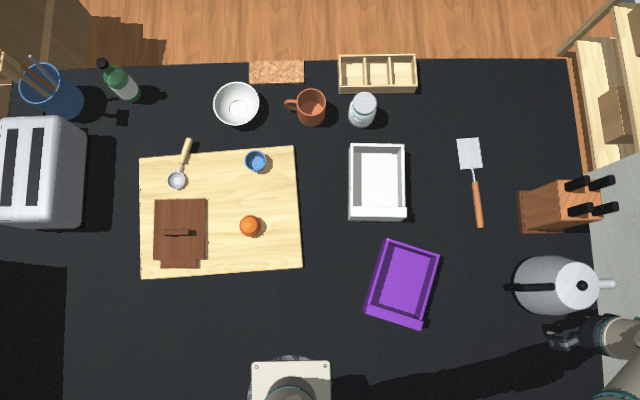

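View pics/scene1.png

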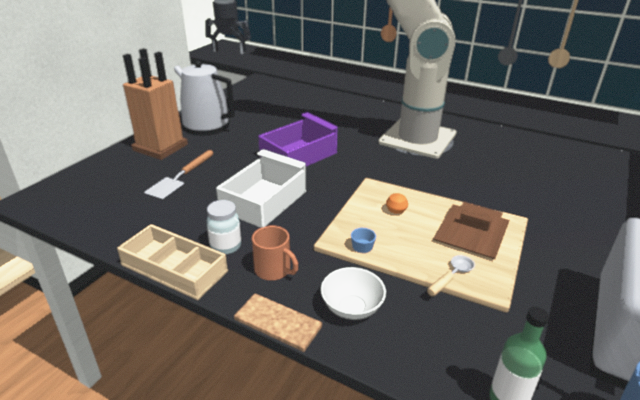

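Top view: the tangerine is at (250,226) and the dark lid at (180,233), with its tongue end towards the robot. Two things could be the box: the white one at (377,181) and the purple one at (403,283). White with its lip end towards the robot fits the description. The scene view agrees: white at (262,188), purple at (298,142). I'll confirm this with a crop and fit the poses.

```bash
cat >> h.py <<'E'
def rect(P):  # P Nx2 -> centre, long side, short side, yaw of long side in (-pi/2,pi/2]
    (cx,cy),(w,h),a=cv2.minAreaRect(P.astype(np.float32)); 
    if w<h: w,h,a=h,w,a+90
    a=(a+90)%180-90
    return np.round([cx,cy,w,h,np.radians(a)],3)
def pose2d(P,L,Wd,x0):
    """fit yaw/centre by matching robust extents of rectangle L x Wd"""
    from scipy.optimize import minimize
    lo,hi=0.5,99.5
    def ext(a):
        u=np.array([np.cos(a),np.sin(a)]);v=np.array([-u[1],u[0]])
        return np.percentile(P@u,[lo,hi]),np.percentile(P@v,[lo,hi])
    A=np.linspace(x0-.4,x0+.4,401); ar=[np.prod([np.ptp(e) for e in ext(a)]) for a in A]
    a=A[int(np.argmin(ar))]; eu,ev=ext(a); c=eu.mean()*np.array([np.cos(a),np.sin(a)])+ev.mean()*np.array([-np.sin(a),np.cos(a)])
    return c.round(1),np.ptp(eu).round(1),np.ptp(ev).round(1),round(float(a),3)
E
python3 - <<'E'
from h import *
im,d,c,E=shot('top'); W=cloud(d,c,E)
save('crop1.png',cv2.resize(im[120:340,130:460],None,fx=2.4,fy=2.4,interpolation=cv2.INTER_CUBIC))
g=np.zeros(d.shape,bool); g[135:230,340:415]=1; Z=W[...,2]
P=W[g&(Z>60)]; print('box',len(P),pose2d(P[:,:2],200,144,0)); 
P=W[g&(Z>84)]; print('lip',len(P),P.mean(0),pose2d(P[:,:2],200,144,0))
P=W[g&(Z>64)&(Z<78)]; print('rim z',np.median(P[:,2]))
g[:]=0; g[190:275,145:215]=1
P=W[g&(Z>25)]; print('lid',len(P),pose2d(P[:,:2],188,142,0),np.median(P[:,2]))
P=W[g&(Z>55)]; print('grip',len(P),P.mean(0),pose2d(P[:,:2],16,70,0),np.percentile(P[:,2],90))
g[:]=0; g[205:245,230:265]=1
P=W[g&(Z>28)]; print('tang',len(P),P.mean(0),P[:,:2].min(0),P[:,:2].max(0),P[:,2].max())
print('board z',np.nanmedian(W[250:270,215:230,2]),'counter',np.nanmedian(W[170:200,310:335,2]))
print(ctrl.calibration('wrist'))
E
```

```text
box 1301 (array([ 567.9, -238.6]), np.float64(197.9), np.float64(142.2), -0.04)
lip 573 [ 481.78221921 -234.14984911   91.92472858] (array([ 482.1, -234.7]), np.float64(26.0), np.float64(139.2), -0.032)
rim z 71.36848301062741
lid 3475 (array([442.9, 294.1]), np.float64(187.7), np.float64(139.4), 0.006) 32.220043836728564
grip 169 [442.5892975  293.20069906  63.54966189] (array([442.1, 292.4]), np.float64(16.1), np.float64(68.4), -0.018) 66.58501687948488
tang 367 [457.22894882  98.30247857  57.8873627 ] [431.60517003  72.44149391] [486.00272723 128.8096296 ] 72.43595296096555
board z 17.71339868252778 counter 0.3168904468441269
{'vfov': 69.87274570834484, 'cx': 319.101053965993, 'cy': 198.5156721709463, 'k1': -0.026164464987331448, 'mount': array([[-6.72526433e-04, -9.57721564e-01, -2.87695938e-01,
         7.51168226e+01],
       [ 9.99999472e-01, -4.20488495e-04, -9.37848411e-04,
         2.23587139e-01],
       [ 7.77224815e-04, -2.87696417e-01,  9.57721341e-01,
        -1.17669720e+02],
       [ 0.00000000e+00,  0.00000000e+00,  0.00000000e+00,
         1.00000000e+00]])}
```

View pics/crop1.png

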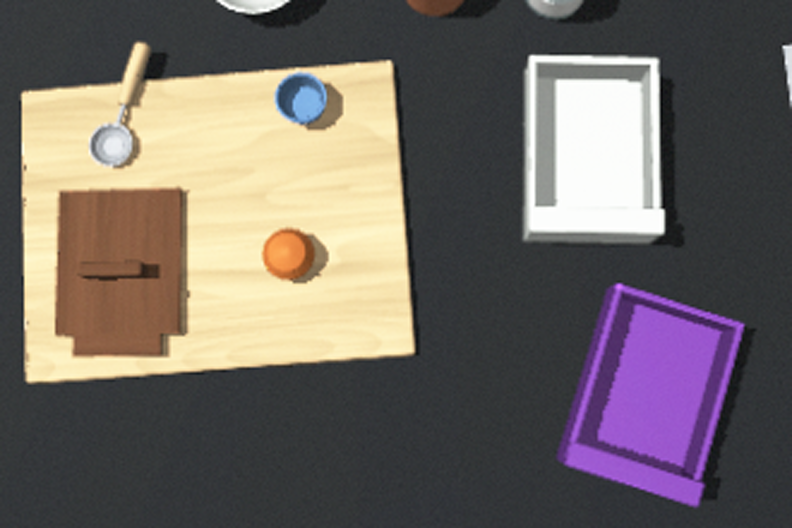

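The crop confirms it: the white box, crop (593,148), has its lip at the bottom, facing the robot. The purple one, crop (655,395), is the decoy. The fits agree with the given sizes: box centre (568,-238.5) with yaw -0.036, lid (442.7,293) with yaw about 0, tangerine about (458,99.5).

>>> play_rows:
  targets:
    - [0,42.5,-25.9,0,-73]
    - [0,42.5,-25.9,0,-73]
    - [0,42.5,-25.9,0,-73]
    - [0,42.5,-25.9,0,-73]
    - [0,42.5,-25.9,0,-73]
    - [0,42.5,-25.9,0,-73]
    - [0,42.5,-25.9,0,-73]
    - [0,42.5,-25.9,0,-73]
    - [0,42.5,-25.9,0,-73]
    - [0,42.5,-25.9,0,-73]

```text
clock: 1.65
eef_pos: [521.6, -249.0, 256.6]
tool_rot: [3.141, 0.0, 1.571]
force: [0.3, -0.5, 0.2]
width: 85.3
gripper_force: 0.0
```

```bash
python3 - <<'E'
from h import *
im,d,c,E=shot('wrist'); W=cloud(d,c,E); Z=W[...,2]; save('w1.png',im)
g=(abs(W[...,0]-568)<130)&(abs(W[...,1]+238)<95)&(d>0)&(d<500)
P=W[g&(Z>60)&(Z<110)]; print('box',len(P),pose2d(P[:,:2],200,144,0),P[:,:2].min(0),P[:,:2].max(0))
P=W[g&(Z>85)&(Z<110)]; print('lip',len(P),np.median(P,0),pose2d(P[:,:2],26,144,0))
P=W[g&(Z>66)&(Z<78)]; print('rim',len(P),np.median(P[:,2]),pose2d(P[:,:2],26,144,0))
s=ctrl.read_state();print(s['eef_pos'],s['tool_rot'],s['qpos'])
E
```

```text
box 7791 (array([ 569.8, -238.4]), np.float64(198.4), np.float64(143.1), -0.048) [ 468.10093648 -314.47615794] [ 671.89369139 -162.61490918]
lip 3644 [ 483.82405809 -227.13294514   91.92956308] (array([ 483.4, -234.4]), np.float64(25.9), np.float64(141.8), -0.042)
rim 3590 71.61875923139448 (array([ 582.8, -238.9]), np.float64(173.0), np.float64(143.5), -0.042)
[ 528.43883801 -239.44056759  257.11232194] [ 3.13370143 -0.00644925  1.58066229] [ 0.60089749  0.5409318  -0.33739464  1.71464625  0.20565709  0.91604231
  0.19318298]
```

View pics/w1.png

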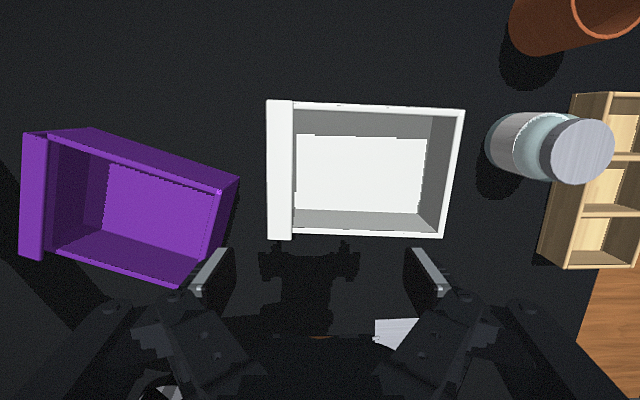

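The wrist view shows the white box at (365,170) with its lip on the left (280,170), and purple at (120,200). Its fit agrees with the top camera. Next is the tangerine.

>>> play_rows:
  targets:
    - [0,35,-6.3,0,0]
    - [0,35,-6.3,0,0]
    - [0,35,-6.3,0,0]
    - [0,35,-6.3,0,0]
    - [0,35,-6.3,0,0]
    - [0,35,-6.3,0,0]
    - [0,35,-6.3,0,0]
    - [0,35,-6.3,6,0]
    - [0,35,-6.3,6,0]
    - [0,35,-6.3,6,0]

```text
clock: 2.7
eef_pos: [456.8, 98.4, 195.1]
tool_rot: [-3.137, 0.002, 1.569]
force: [-0.4, -0.3, -0.0]
width: 85.3
gripper_force: 0.0
```

```bash
python3 - <<'E'
from h import *
im,d,c,E=shot('wrist'); W=cloud(d,c,E); Z=W[...,2]; save('w2.png',im)
s=ctrl.read_state();print(s['eef_pos'],s['tool_rot'],s['qd'].round(3))
for r in ctrl.trace('wrist','tangerine'):
    P=W[r['pixels']]; P=P[P[:,2]>30]; print(r['confidence'],r['bbox'],len(P),P.min(0),P.max(0),np.percentile(P,[2,98],axis=0).mean(0))
im,d,c,E=shot('top'); W=cloud(d,c,E)
for r in ctrl.trace('top','tangerine'):
    P=W[r['pixels']]; P=P[P[:,2]>30]; print('top',r['confidence'],r['bbox'],len(P),np.percentile(P,[2,98],axis=0).mean(0))
E
```

```text
[458.02211004  98.24781048 196.30350549] [-3.14026258e+00  1.07123422e-03  1.56738752e+00] [ 0.019 -0.026 -0.007 -0.023 -0.003 -0.001 -0.   ]
0.57 [292.7, 159.5, 352.4, 215.3] 2603 [431.48643729  75.68461143  40.2952757 ] [487.65400512 130.01463526  67.7460594 ] [459.61769574 104.58748276  55.66120997]
top 0.61 [150.1, 200.3, 203.9, 271.4] 2237 [441.82036901 302.21184138  48.0133224 ]
```

>>> play_rows:
  targets:
    - [0,0.1,0.15,5,0]
    - [0,0.1,0.15,9,0]
    - [0,0.1,0.15,12,0]
    - [0,0.1,0.15,14,0]
    - [0,0.1,0.15,15,0]
    - [0,0.1,0.15,15,0]
    - [1,0.1,0.15,15,0]
    - [1,0.1,0.15,15,0]
    - [1,0.1,0.15,15,0]
    - [1,0.1,0.15,15,0]

```text
clock: 3.9
eef_pos: [460.3, 100.5, 48.2]
tool_rot: [3.139, -0.0, 1.569]
force: [-1.7, 0.4, 10.8]
width: 55.2
gripper_force: 61.2
```

>>> play_rows:
  targets:
    - [1,0,0,-0.5,0]
    - [1,0,0,-1.5,0]
    - [1,0,0,-3,0]
    - [1,0,0,-5,0]
    - [1,0,0,-8,0]
    - [1,0,0,-11,0]
    - [1,0,0,-13,0]
    - [1,0,0,-13,0]
    - [1,0,0,-13,0]

```text
clock: 4.8
eef_pos: [459.6, 100.1, 177.0]
tool_rot: [3.14, 0.0, 1.568]
force: [-0.3, -0.2, -0.8]
width: 54.7
gripper_force: 63.6
```

```bash
python3 - <<'E'
from h import *
im,d,c,E=shot('wrist'); W=cloud(d,c,E); Z=W[...,2]; save('w3.png',im)
s=ctrl.read_state();print(s['eef_pos'],s['tool_rot'],s['force'],s['width'],s['gripper_force'])
for r in ctrl.trace('wrist','tangerine'):
    P=W[r['pixels']]; P=P[P[:,2]>60]; print(r['confidence'],r['bbox'],len(P),P.min(0),P.max(0))
E
```

```text
[459.10362966 100.07585729 176.26885696] [-3.14130879e+00  3.55879138e-04  1.56854360e+00] [ 0.12183523 -0.45668339 -0.94280194] 55.062433036463226 63.54906024149386
```

View pics/w3.png

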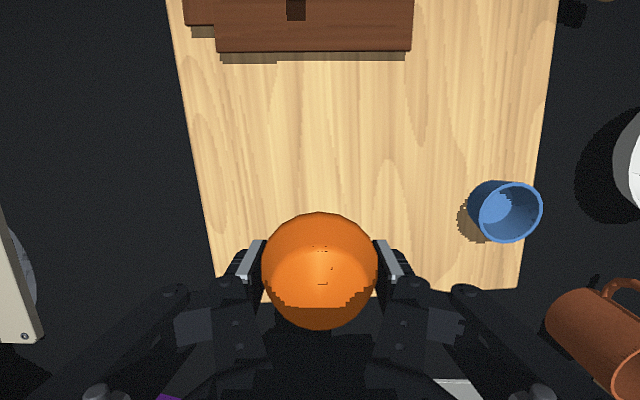

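The tangerine is held, at (320,270) between the pads. I'll carry it over the white box.

>>> play_rows:
  targets:
    - [1,-4,1.4,0,0]
    - [1,-8,2.8,0,0]
    - [1,-12,4.2,0,0]
    - [1,-16.5,5.7,0,2]
    - [1,-21,7.3,0,2]
    - [1,-25.5,8.9,0,2]
    - [1,-29.5,10.3,0,2]
    - [1,-32.5,11.3,0,2]
    - [1,-33.9,11.8,0,2]
    - [1,-33.9,11.8,0,2]

```text
clock: 5.9
eef_pos: [576.2, -240.6, 174.8]
tool_rot: [-3.14, -0.0, 1.531]
force: [-0.9, -0.1, -1.1]
width: 55.2
gripper_force: 63.6
```

>>> play_rows:
  targets:
    - [1,0,0,0,0]
    - [1,0,0,0,0]

```text
clock: 6.1
eef_pos: [576.6, -235.8, 176.1]
tool_rot: [-3.141, -0.002, 1.537]
force: [-0.4, -0.2, -1.0]
width: 55.4
gripper_force: 63.6
```

```bash
python3 - <<'E'
from h import *
s=ctrl.read_state();print(s['eef_pos'],s['tool_rot'],s['force'],s['width'],s['gripper_force'])
im,d,c,E=shot('wrist'); W=cloud(d,c,E); Z=W[...,2]; save('w4.png',im)
g=(abs(W[...,0]-568)<130)&(abs(W[...,1]+238)<95)&(d>0)
P=W[g&(Z>85)&(Z<97)]; print('lip',len(P),np.median(P,0),pose2d(P[:,:2],26,144,0))
P=W[g&(Z>66)&(Z<78)]; print('rim',len(P),np.median(P[:,2]),pose2d(P[:,:2],26,144,0))
t=np.array(im,int); m=(t[...,0]>150)&(t[...,1]<150)&(t[...,2]<90)&(Z>100)&(abs(W[...,0]-577)<40); P=W[m]; print('tang',P.min(0),P.max(0),np.percentile(P[:,2],99))
E
```

```text
[ 576.5840969  -235.78638645  176.13939368] [-3.14053704e+00 -1.75006654e-03  1.53741792e+00] [-0.41086923 -0.17542291 -1.02497693] 55.36027400151929 63.55686962226173
lip 5776 [ 484.49381169 -220.31745718   91.98385965] (array([ 483.8, -230. ]), np.float64(25.4), np.float64(132.3), -0.044)
rim 5083 71.64526133446614 (array([ 579.4, -232.6]), np.float64(180.0), np.float64(130.8), -0.038)
tang [ 551.2106942  -240.94915843  168.85887713] [ 605.81085992 -206.14970003  195.29806225] 194.48139033887037
```

>>> play_rows:
  targets:
    - [1,0,0,3,0]
    - [1,0,0,6.5,0]
    - [1,0,0,9.5,0]
    - [1,0,0,11.5,0]
    - [1,0,0,12.5,0]
    - [1,0,0,13,0]
    - [1,0,0,13.4,0]
    - [1,0,0,13.7,0]
    - [1,0,0,13.8,0]
    - [1,0,0,13.8,0]

```text
clock: 7.15
eef_pos: [577.1, -238.9, 38.8]
tool_rot: [3.141, 0.0, 1.534]
force: [0.5, -0.1, -0.0]
width: 55.1
gripper_force: 63.5
```

>>> play_rows:
  targets:
    - [1,0,0,0.1,0]
    - [1,0,0,0.2,0]
    - [1,0,0,0.25,0]
    - [1,0,0,0.25,0]

```text
clock: 7.55
eef_pos: [577.0, -238.9, 36.3]
tool_rot: [3.141, 0.0, 1.534]
force: [-1.6, 0.5, 3.9]
width: 55.3
gripper_force: 64.0
```

>>> play_rows:
  targets:
    - [0.25,0,0,0,0]
    - [0.15,0,0,0,0]
    - [0.1,0,0,0,0]
    - [0.1,0,0,0,0]
    - [0.1,0,0,-2,0]
    - [0.1,0,0,-5,0]
    - [0.1,0,0,-9,0]
    - [0.1,0,0,-13,0]
    - [0,0,0,-16,0]
    - [0,0,0,-16,0]

```text
clock: 8.55
eef_pos: [579.7, -239.4, 200.7]
tool_rot: [3.133, 0.003, 1.534]
force: [-0.4, -0.2, -0.6]
width: 85.1
gripper_force: 0.0
```

```bash
python3 - <<'E'
from h import *
s=ctrl.read_state();print(s['eef_pos'],s['tool_rot'],s['force'],s['width'])
im,d,c,E=shot('wrist'); W=cloud(d,c,E); Z=W[...,2]; save('w5.png',im)
g=(abs(W[...,0]-568)<130)&(abs(W[...,1]+238)<95)&(d>0)
P=W[g&(Z>85)&(Z<97)]; print('lip',len(P),np.median(P,0),pose2d(P[:,:2],26,144,0))
P=W[g&(Z>66)&(Z<78)]; print('rim',len(P),np.median(P[:,2]),pose2d(P[:,:2],26,144,0))
t=np.array(im,int); m=(t[...,0]>150)&(t[...,1]<150)&(t[...,2]<90)&(abs(W[...,0]-577)<60)&g; P=W[m]; print('tang',P.min(0),P.max(0))
E
```

```text
[ 579.691618   -239.42686265  200.66569223] [3.13291702e+00 2.61380021e-03 1.53373573e+00] [-0.43876555 -0.22099392 -0.61436144] 85.13196721962927
lip 4603 [ 484.31192395 -217.65723778   91.99614756] (array([ 483.8, -225.6]), np.float64(25.7), np.float64(123.9), -0.048)
rim 5580 71.60708017888619 (array([ 579.5, -238.9]), np.float64(178.9), np.float64(143.8), -0.042)
tang [ 550.90717278 -258.45194681   29.50645181] [ 606.32786081 -209.53927412   55.6536973 ]
```

View pics/w5.png

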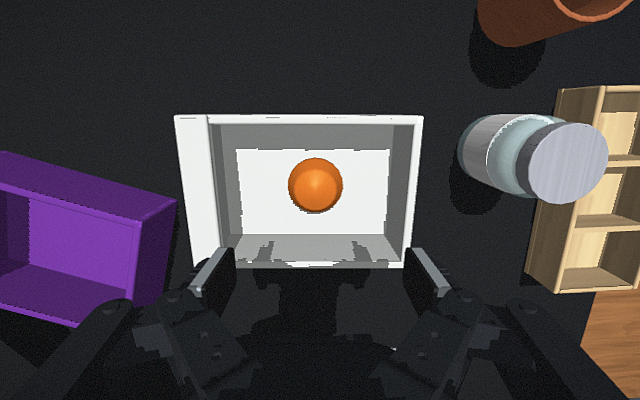

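The tangerine stands upright in the white box at (315,185), with its top at 55 mm, below the ribs. Now to the lid.

>>> play_rows:
  targets:
    - [0,52.7,-15.6,0,88]
    - [0,52.7,-15.6,0,88]
    - [0,52.7,-15.6,0,88]
    - [0,52.7,-15.6,0,88]
    - [0,52.7,-15.6,0,88]
    - [0,52.7,-15.6,0,88]
    - [0,52.7,-15.6,0,88]
    - [0,52.7,-15.6,0,88]
    - [0,52.7,-15.6,0,88]
    - [0,52.7,-15.6,0,88]

```text
clock: 9.6
eef_pos: [451.2, 246.8, 194.5]
tool_rot: [3.14, 0.002, 0.028]
force: [2.2, 0.9, 0.7]
width: 85.4
gripper_force: 0.0
```

>>> play_rows:
  targets:
    - [0,-0.9,-4.7,0,2]
    - [0,-0.9,-4.7,0,2]
    - [0,-0.9,-4.7,0,2]
    - [0,-0.9,-4.7,0,2]
    - [0,-0.9,-4.7,0,2]

```text
clock: 10.1
eef_pos: [442.6, 290.0, 195.4]
tool_rot: [3.14, 0.001, -0.004]
force: [0.1, 0.2, 0.4]
width: 85.6
gripper_force: 0.0
```

```bash
python3 - <<'E'
from h import *
s=ctrl.read_state();print(s['eef_pos'],s['tool_rot'],s['qpos'].round(2),s['qd'].round(3))
im,d,c,E=shot('wrist'); W=cloud(d,c,E); Z=W[...,2]; save('w6.png',im)
g=(abs(W[...,0]-443)<115)&(abs(W[...,1]-293)<90)&(d>0)
P=W[g&(Z>25)&(Z<40)]; print('plate',len(P),np.median(P[:,2]),pose2d(P[:,:2],188,142,0))
P=W[g&(Z>58)&(Z<75)]; print('griptop',len(P),P.mean(0),pose2d(P[:,:2],16,70,0))
E
```

```text
[442.61860736 289.98483593 195.37921878] [ 3.14003794e+00  5.71376706e-04 -4.15419299e-03] [-0.69  0.54  0.09  1.92 -0.07  0.69 -2.14] [ 0.005 -0.005 -0.005 -0.007 -0.003  0.    -0.002]
plate 22756 32.07513460095251 (array([445. , 294.9]), np.float64(185.3), np.float64(139.8), 0.004)
griptop 1328 [445.56766611 294.70572322  63.51780983] (array([444.7, 294.5]), np.float64(16.0), np.float64(68.2), 0.002)
```

View pics/w6.png

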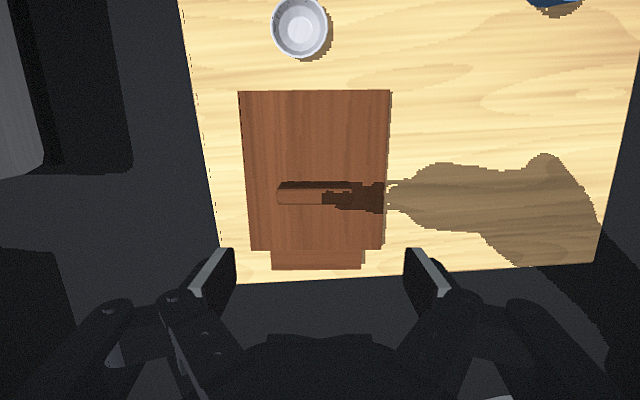

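The wrist view shows the lid at (315,170) with its tongue at the bottom (316,260) and the bar at (320,193). The fit gives lid (445,294.6) with yaw 0.003. I'll descend to grasp the bar ends.

>>> play_rows:
  targets:
    - [0,0.2,-0.45,0,-0.4]
    - [0,0.2,-0.45,4,-0.4]
    - [0,0.2,-0.45,8,-0.4]
    - [0,0.2,-0.45,11,-0.4]
    - [0,0.2,-0.45,12.5,-0.4]
    - [0,0.2,-0.45,13.2,-0.4]
    - [0,0.2,-0.45,13.7,-0.4]
    - [0,0.2,-0.45,13.7,-0.4]

```text
clock: 10.95
eef_pos: [444.5, 296.7, 59.0]
tool_rot: [-3.141, -0.0, 0.006]
force: [-0.5, -0.1, -0.1]
width: 85.3
gripper_force: 0.0
```

>>> play_rows:
  targets:
    - [0,0,0,0,0]
    - [0.15,0,0,0,0]
    - [0.3,0,0,0,0]
    - [1,0,0,0,0]
    - [1,0,0,0,0]
    - [1,0,0,0,0]
    - [1,0,0,0,0]

```text
clock: 11.65
eef_pos: [444.5, 296.4, 60.2]
tool_rot: [-3.142, -0.001, 0.006]
force: [-1.3, -1.8, 8.1]
width: 68.9
gripper_force: 67.3
```

>>> play_rows:
  targets:
    - [1,0,0,-0.3,0]
    - [1,0,0,-0.8,0]
    - [1,0,0,-1.6,0]
    - [1,0,0,-3,0]
    - [1,0,0,-5,0]
    - [1,0,0,-8,0]
    - [1,0,0,-11,0]
    - [1,0,0,-13,0]
    - [1,0,0,-14,0]
    - [1,0,0,-14,0]

```text
clock: 12.65
eef_pos: [444.7, 297.2, 200.6]
tool_rot: [-3.14, -0.003, 0.006]
force: [-0.1, -0.1, -2.7]
width: 68.8
gripper_force: 68.6
```

```bash
cat >> h.py <<'E'
def lidcheck(name=None):
    """plane of lid top in the tool-heading frame: tilt along tool x / y, distance of plate top below TCP, extents rel. TCP"""
    s=ctrl.read_state(); im,d,c,E=shot('wrist'); W=cloud(d,c,E)
    if name: save(name,im)
    r=ctrl.trace('wrist','lid'); a=s['tool_rot'][2]; u=np.array([np.cos(a),np.sin(a)]); v=np.array([-u[1],u[0]])
    t=np.array(im,int); m=r[0]['pixels']&(d>0)
    P=W[m]-s['eef_pos']; Q=np.c_[P[:,:2]@u,P[:,:2]@v,P[:,2]]
    Q=Q[(abs(Q[:,0])<110)&(abs(Q[:,1])<80)&(Q[:,2]<-8)&(Q[:,2]>-55)]
    for i in range(6):
        A=np.c_[Q[:,:2],np.ones(len(Q))]; k=np.linalg.lstsq(A,Q[:,2],rcond=None)[0]; e=abs(Q[:,2]-A@k); Q=Q[e<max(2.5,1.5*np.median(e))]
    print('eef',s['eef_pos'].round(1),'rot',s['tool_rot'].round(4),'F',s['force'].round(1),'w',round(s['width'],1))
    print('conf',r[0]['confidence'],len(Q),'slope x,y',k[:2].round(4),'top at TCP',k[2].round(1),pose2d(Q[:,:2],188,142,0),np.percentile(Q,[.5,99.5],axis=0).round(1).tolist())
    return im,d,c,E,W,s
E
python3 -c "
from h import *
lidcheck('w7.png')"
```

```text
eef [444.7 297.2 200.6] rot [-3.1396e+00 -2.7000e-03  6.0000e-03] F [-0.1 -0.1 -2.7] w 68.8
conf 0.56 54136 slope x,y [0.0003 0.0028] top at TCP -28.1 (array([17.8,  0.5]), np.float64(151.4), np.float64(139.8), -0.014) [[-57.9, -69.7, -29.7], [93.5, 70.1, -26.5]]
```

The lid hangs flat: slope is about 0 and its origin lies under the TCP, 42 mm below. I'll carry it over the box, short of the lip.

>>> play_rows:
  targets:
    - [1,0.5,1.4,0,0]
    - [1,1.4,4.3,0,0]
    - [1,2.6,8.1,0,0]
    - [1,4.0,12.4,0,0]
    - [1,5.4,16.7,0,0]
    - [1,6.7,21,0,0]
    - [1,8.1,25.2,0,0]
    - [1,9.5,29.5,0,0]
    - [1,10.9,33.8,0,0]
    - [1,12.3,38.1,0,0]

```text
clock: 13.75
eef_pos: [568.5, -86.8, 197.5]
tool_rot: [3.141, 0.003, 0.005]
force: [0.5, 1.0, -3.2]
width: 69.0
gripper_force: 68.6
```

>>> play_rows:
  targets:
    - [1,1.4,4.3,0,0.5]
    - [1,2.7,8.6,0,1]
    - [1,3.8,11.9,0,1.5]
    - [1,4.5,14.1,0,2]
    - [1,4.8,15.2,0,2.5]
    - [1,5,15.8,0,2.7]
    - [1,5,15.8,0,2.7]
    - [1,5,15.8,0,2.7]
    - [1,5,15.8,0,2.7]

```text
clock: 14.65
eef_pos: [620.4, -239.3, 198.8]
tool_rot: [-3.14, 0.0, -0.039]
force: [-0.7, 0.6, -2.2]
width: 68.5
gripper_force: 68.6
```

```bash
python3 -c "
from h import *
im,d,c,E,W,s=lidcheck('w8.png'); Z=W[...,2]
g=(abs(W[...,0]-568)<130)&(abs(W[...,1]+238)<95)&(d>0)
P=W[g&(Z>85)&(Z<97)]; print('lip',len(P),np.median(P,0) if len(P) else '',len(P)>50 and pose2d(P[:,:2],26,144,0))
im,d,c,E=shot('top');W=cloud(d,c,E);Z=W[...,2]
g=(abs(W[...,0]-500)<60)&(abs(W[...,1]+238)<95)&(d>0)
P=W[g&(Z>85)&(Z<97)]; print('top lip',len(P),len(P)>50 and pose2d(P[:,:2],26,144,0))
g=(abs(W[...,0]-621)<120)&(abs(W[...,1]+238)<95)&(Z>162)&(Z<180);P=W[g];print('top lid',len(P),np.percentile(P,[1,99],axis=0).round(1),pose2d(P[:,:2],1,1,0))
"
```

```text
eef [ 620.4 -239.3  198.8] rot [-3.1404e+00  3.0000e-04 -3.8800e-02] F [-0.7  0.6 -2.2] w 68.5
conf 0.98 53582 slope x,y [-0.0028  0.0023] top at TCP -28.2 (array([17.8,  0.4]), np.float64(150.8), np.float64(139.3), -0.006) [[-57.6, -69.4, -30.0], [93.2, 70.0, -26.7]]
lip 0  False
top lip 0 False
top lid 762 [[ 556.3 -231.4  165.7]
 [ 712.9 -167.2  175.6]] (array([ 633.3, -198.6]), np.float64(161.0), np.float64(57.3), -0.068)
```

View pics/w8.png

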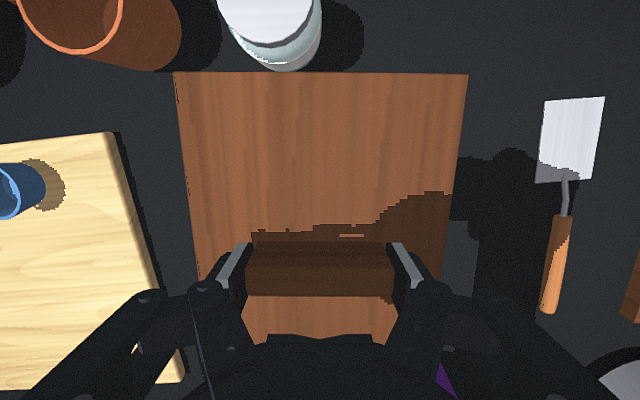

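```bash
python3 -c "
from h import *
im,d,c,E=shot('top');W=cloud(d,c,E)
for r in ctrl.trace('top','jar'):
    P=W[r['pixels']]; P=P[P[:,2]>20]; print(r['confidence'],r['bbox'],np.percentile(P,[1,99],axis=0).round(1)); Q=P[P[:,2]>100]; print(len(Q),len(Q) and np.percentile(Q,[2,98],axis=0).round(1))
im,d,c,E=shot('scene');W=cloud(d,c,E); save('s2.png',im)
for r in ctrl.trace('scene','jar'):
    P=W[r['pixels']]; P=P[P[:,2]>20]; print(r['confidence'],r['bbox'],np.percentile(P,[1,99],axis=0).round(1)); Q=P[P[:,2]>100]; print(len(Q),len(Q) and np.percentile(Q,[2,98],axis=0).round(1))
"
```

```text
0.79 [349.2, 94.6, 377.6, 125.6] [[ 739.9 -235.7   31.3]
 [ 796.5 -174.9  114.7]]
399 [[ 740.7 -235.2  104.4]
 [ 795.7 -180.7  114.5]]
0.76 [206.3, 197.5, 240.9, 257.2] [[ 740.5 -238.2   21.4]
 [ 806.9 -173.4  112. ]]
430 [[ 742.6 -236.1  101.3]
 [ 800.6 -179.5  112.2]]
```

The jar is at (270,30), with its near side at x about 736, so the lid's wide end at x 715 clears it. I'll lower towards the +x rim, so the rim tips the lid wide end up in the grip.

>>> play_rows:
  targets:
    - [1,0,0.16,1.5,0.2]
    - [1,0,0.16,3.5,0.2]
    - [1,0,0.16,5.5,0.2]
    - [1,0,0.16,7,0.2]
    - [1,0,0.16,7.7,0.2]
    - [1,0,0.16,8,0.2]
    - [1,0,0.16,8,0.2]
    - [1,0,0.16,8,0.2]

```text
clock: 15.8
eef_pos: [620.9, -243.1, 119.6]
tool_rot: [3.141, -0.002, -0.045]
force: [0.4, -0.0, -2.7]
width: 68.7
gripper_force: 68.6
```

>>> play_rows:
  targets:
    - [1,0,0,0.2,0]
    - [1,0,0,0.4,0]
    - [1,0,0,0.6,0]
    - [1,0,0,0.7,0]
    - [1,0,0,0.7,0]

```text
clock: 16.3
eef_pos: [620.2, -242.9, 113.7]
tool_rot: [3.141, -0.0, -0.045]
force: [-4.3, 1.2, 8.7]
width: 68.8
gripper_force: 70.2
```

>>> play_rows:
  targets:
    - [1,0,0,0.1,0]
    - [1,0,0,0.2,0]
    - [1,0,0,0.3,0]
    - [1,0,0,0.3,0]

```text
clock: 16.7
eef_pos: [619.5, -242.9, 112.5]
tool_rot: [-3.141, 0.0, -0.045]
force: [-10.4, 3.6, 21.6]
width: 68.6
gripper_force: 71.6
```

```bash
python3 -c "
from h import *
lidcheck()"
```

```text
eef [ 619.5 -242.9  112.5] rot [-3.1415e+00  4.0000e-04 -4.5300e-02] F [-10.4   3.6  21.6] w 68.6
conf 0.97 55396 slope x,y [0.0312 0.0009] top at TCP -28.0 (array([17.2,  0.6]), np.float64(153.9), np.float64(139.8), -0.01) [[-59.8, -69.6, -30.4], [94.1, 70.3, -23.9]]
```

>>> play_rows:
  targets:
    - [1,0,0,-0.3,0]
    - [1,0,0,-0.6,0]
    - [1,0,0,-1,0]
    - [1,0,0,-1,0]

```text
clock: 17.2
eef_pos: [620.6, -242.9, 119.0]
tool_rot: [3.141, -0.001, -0.045]
force: [0.2, 0.1, -3.1]
width: 69.0
gripper_force: 68.9
```

```bash
python3 -c "
from h import *
lidcheck()"
```

```text
eef [ 620.6 -242.9  119. ] rot [ 3.1414e+00 -7.0000e-04 -4.4600e-02] F [ 0.2  0.1 -3.1] w 69.0
conf 0.92 54357 slope x,y [0.0097 0.0007] top at TCP -28.1 (array([17.7,  0.4]), np.float64(151.8), np.float64(139.7), -0.002) [[-58.2, -69.5, -29.5], [93.6, 70.1, -25.8]]
```

Pressing tilts the lid, but part of it springs back: 0.031 falls to 0.010. I'll press a little deeper to leave a larger tilt.

>>> play_rows:
  targets:
    - [1,0,0,0.4,0]
    - [1,0,0,0.7,0]
    - [1,0,0,0.9,0]
    - [1,0,0,1.05,0]
    - [1,0,0,1.15,0]
    - [1,0,0,1.2,0]
    - [1,0,0,1.2,0]

```text
clock: 18.0
eef_pos: [618.6, -242.8, 110.6]
tool_rot: [-3.141, 0.002, -0.045]
force: [-13.1, 3.7, 25.4]
width: 68.8
gripper_force: 73.1
```

```bash
python3 -c "
from h import *
lidcheck()"
```

```text
eef [ 618.6 -242.8  110.6] rot [-3.141e+00  2.500e-03 -4.550e-02] F [-13.1   3.7  25.4] w 68.8
conf 0.61 56869 slope x,y [0.0677 0.0011] top at TCP -27.8 (array([16.6,  0.6]), np.float64(156.4), np.float64(139.8), -0.006) [[-61.7, -69.5, -32.4], [94.8, 70.3, -20.4]]
```

>>> play_rows:
  targets:
    - [1,0,0,-0.4,0]
    - [1,0,0,-0.9,0]
    - [1,0,0,-1.6,0]
    - [1,0,0,-2,0]
    - [1,0,0,-2,0]

```text
clock: 18.6
eef_pos: [620.8, -243.0, 127.2]
tool_rot: [3.141, -0.001, -0.045]
force: [0.0, -0.8, -3.0]
width: 68.6
gripper_force: 69.5
```

```bash
python3 -c "
from h import *
lidcheck()
im,d,c,E=shot('scene'); save('s3.png',cv2.resize(im[80:280,180:400],None,fx=3,fy=3,interpolation=cv2.INTER_CUBIC))"
```

```text
eef [ 620.8 -243.   127.2] rot [ 3.1413e+00 -1.0000e-03 -4.4500e-02] F [ 0.  -0.8 -3. ] w 68.6
conf 0.84 55753 slope x,y [0.0448 0.0003] top at TCP -27.9 (array([17.1,  0.4]), np.float64(154.5), np.float64(139.6), -0.002) [[-60.1, -69.4, -31.1], [94.4, 70.2, -22.6]]
```

View pics/s3.png

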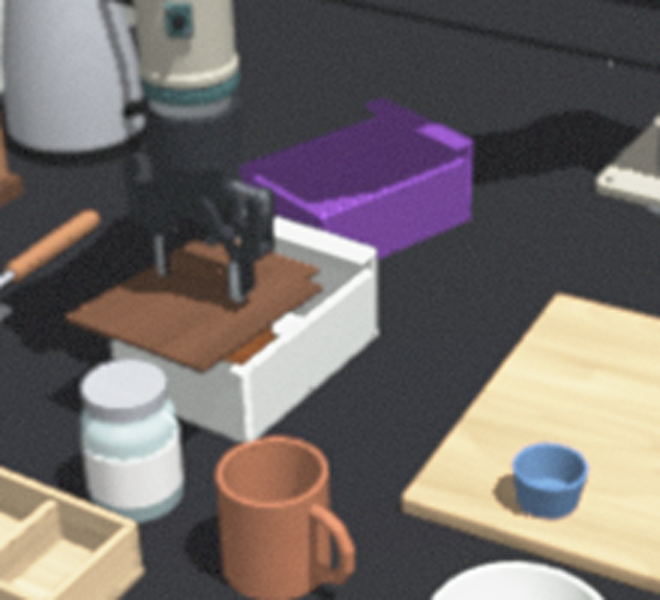

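The scene view shows the lid tilted over the white box, with the tongue inside and short of the lip at crop (325,240). The tilt of 0.045 holds. I'll move the tongue up to the slot and lower it to slot height.

>>> play_rows:
  targets:
    - [1,-0.8,-0.15,0,-0.15]
    - [1,-1.8,-0.15,0,-0.15]
    - [1,-2.5,-0.15,0.4,-0.15]
    - [1,-2.7,-0.15,0.9,-0.15]
    - [1,-2.7,-0.15,1.2,-0.15]
    - [1,-2.7,-0.15,1.35,-0.15]
    - [1,-2.7,-0.15,1.35,-0.15]
    - [1,-2.7,-0.15,1.35,-0.15]

```text
clock: 19.55
eef_pos: [593.7, -240.1, 113.3]
tool_rot: [3.142, -0.0, -0.042]
force: [-0.8, -0.5, -2.5]
width: 68.3
gripper_force: 69.5
```

```bash
python3 -c "
from h import *
im,d,c,E,W,s=lidcheck()
im,d,c,E=shot('scene');W=cloud(d,c,E);save('s4.png',cv2.resize(im[110:240,200:350],None,fx=4.5,fy=4.5,interpolation=cv2.INTER_CUBIC))
B=np.array([569.3,-238.8]);a=-.042;u=np.array([np.cos(a),np.sin(a)]);v=np.array([-u[1],u[0]])
print('tcp in box',(s['eef_pos'][:2]-B)@u,(s['eef_pos'][:2]-B)@v)
D=W[...,:2]-B; X=D@u;Y=D@v;Z=W[...,2]
m=(abs(Y)<66)&(X<-60)&(X>-110)&(Z>84)&(Z<97);print('lip x range',np.percentile(X[m],[1,50,99]),np.median(Z[m]),m.sum())
t=im.astype(int); m=(t[...,0]-t[...,2]>25)&(X>-90)&(X<-45)&(abs(Y)<80)&(Z>70)&(Z<95); print('tongue',m.sum(),m.sum() and (np.percentile(X[m],[1,50]),np.percentile(Z[m],[5,50,95])))
"
```

```text
eef [ 593.7 -240.1  113.3] rot [ 3.1415e+00 -4.0000e-04 -4.1700e-02] F [-0.8 -0.5 -2.5] w 68.3
conf 0.86 55864 slope x,y [0.0443 0.0004] top at TCP -27.9 (array([17. ,  0.5]), np.float64(154.8), np.float64(139.8), -0.004) [[-60.5, -69.6, -31.0], [94.4, 70.3, -22.6]]
tcp in box 24.463284760003113 -0.24406829927587476
lip x range [-101.30540765  -84.91886328  -72.16556283] 91.6554346381148 161
tongue 94 (array([-71.27970421, -55.02186325]), array([79.933337  , 81.73694745, 83.60205642]))
```

View pics/s4.png

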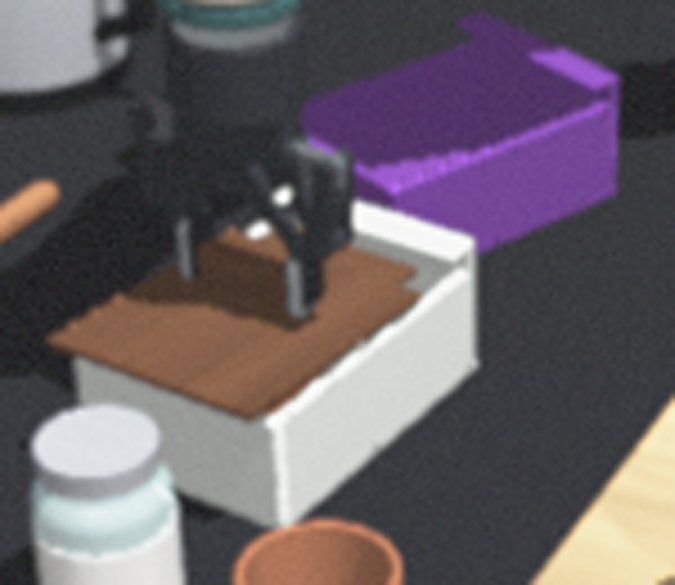

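The tongue end, at crop (395,275), is level with the slot below the lip, with its top at about 81 mm. I'll slide it in with the wide end raised.

>>> play_rows:
  targets:
    - [1,-0.3,0,0,0]
    - [1,-0.6,0,0,0]
    - [1,-0.9,0,0,0]
    - [1,-1.1,0,0,0]
    - [1,-1.1,0,0,0]

```text
clock: 20.2
eef_pos: [581.9, -239.7, 113.4]
tool_rot: [-3.142, 0.0, -0.042]
force: [-0.0, -0.6, -2.9]
width: 68.6
gripper_force: 69.5
```

>>> play_rows:
  targets:
    - [1,-0.2,0,0,0]
    - [1,-0.4,0,0,0]
    - [1,-0.6,0,0,0]
    - [1,-0.7,0,0,0]
    - [1,-0.7,0,0,0]
    - [1,-0.7,0,0,0]

```text
clock: 20.8
eef_pos: [575.5, -239.3, 113.4]
tool_rot: [-3.142, -0.0, -0.042]
force: [-0.1, -0.5, -3.5]
width: 69.1
gripper_force: 69.5
```

```bash
python3 -c "
from h import *
im,d,c,E,W,s=lidcheck()
B=np.array([569.3,-238.8]);a=-.042;u=np.array([np.cos(a),np.sin(a)]);v=np.array([-u[1],u[0]])
print('tcp in box',(s['eef_pos'][:2]-B)@u,(s['eef_pos'][:2]-B)@v)
"
```

```text
eef [ 575.5 -239.3  113.4] rot [-3.1416e+00 -2.0000e-04 -4.2000e-02] F [-0.1 -0.5 -3.5] w 69.1
conf 0.56 55935 slope x,y [0.0441 0.0005] top at TCP -27.9 (array([17.1,  0.4]), np.float64(154.6), np.float64(139.8), -0.002) [[-60.2, -69.6, -31.0], [94.4, 70.3, -22.7]]
tcp in box 6.180300812484802 -0.2905463589736188
```

It's in by 13 mm without contact. Now I'll swing the wide end down gently.

>>> play_rows:
  targets:
    - [1,0,0,0.15,0]
    - [1,0,0,0.3,0]
    - [1,0,0,0.4,0]
    - [1,0,0,0.5,0]
    - [1,0,0,0.6,0]
    - [1,0,0,0.7,0]
    - [1,0,0,0.75,0]
    - [1,0,0,0.75,0]

```text
clock: 21.7
eef_pos: [576.5, -239.4, 106.8]
tool_rot: [3.141, -0.002, -0.042]
force: [2.0, 1.2, 7.1]
width: 68.9
gripper_force: 70.5
```

```bash
python3 -c "
from h import *
im,d,c,E,W,s=lidcheck()
"
```

```text
eef [ 576.5 -239.4  106.8] rot [ 3.1414e+00 -2.3000e-03 -4.2100e-02] F [2.  1.2 7.1] w 68.9
conf 0.87 54557 slope x,y [0.0091 0.0007] top at TCP -27.8 (array([17.7,  0.3]), np.float64(151.8), np.float64(139.9), 0.004) [[-58.2, -69.6, -29.2], [93.6, 70.3, -25.6]]
```

>>> play_rows:
  targets:
    - [1,0,0,0.05,0]
    - [1,0,0,0.1,0]
    - [1,0,0,0.15,0]
    - [1,0,0,0.18,0]
    - [1,0,0,0.18,0]

```text
clock: 22.3
eef_pos: [576.8, -239.4, 105.8]
tool_rot: [3.141, -0.003, -0.042]
force: [0.9, 1.6, 12.9]
width: 68.5
gripper_force: 71.4
```

```bash
python3 -c "
from h import *
im,d,c,E,W,s=lidcheck()
"
```

```text
eef [ 576.8 -239.4  105.8] rot [ 3.1412 -0.0033 -0.0422] F [ 0.9  1.6 12.9] w 68.5
conf 0.56 54023 slope x,y [-0.0005  0.0006] top at TCP -27.7 (array([17.8,  0.4]), np.float64(150.9), np.float64(139.8), 0.0) [[-57.6, -69.5, -29.3], [93.3, 70.3, -26.2]]
```

The lid is flat, with its top at 78 mm, which is rim plus plate thickness. I'll let go and back off straight up.

>>> play_rows:
  targets:
    - [0.3,0,0,-0.05,0]
    - [0,0,0,-0.1,0]
    - [0,0,0,-0.1,0]
    - [0,0,0,-0.1,0]
    - [0,0,0,-0.5,0]
    - [0,0,0,-2,0]
    - [0,0,0,-4,0]
    - [0,0,0,-8,0]
    - [0,0,0,-12,0]
    - [0,0,0,-12,0]

```text
clock: 23.4
eef_pos: [578.9, -241.0, 231.2]
tool_rot: [3.138, -0.012, -0.042]
force: [0.8, 0.1, 0.5]
width: 85.5
gripper_force: 0.0
```

```bash
python3 -c "
from h import *
s=ctrl.read_state(); print(s['eef_pos'],s['force'],s['width'])
im,d,c,E=shot('wrist');W=cloud(d,c,E);save('w9.png',im)
B=np.array([569.3,-238.8]);a=-.042;u=np.array([np.cos(a),np.sin(a)]);v=np.array([-u[1],u[0]])
D=W[...,:2]-B; X=D@u;Y=D@v;Z=W[...,2]
t=im.astype(int); br=(t[...,0]-t[...,2]>20)&(d>0)
m=br&(abs(Y)<80)&(abs(X)<120)&(Z>60)&(Z<95)
A=np.c_[X[m],Y[m],np.ones(m.sum())];k=np.linalg.lstsq(A,Z[m],rcond=None)[0];print('plane',k.round(4),m.sum())
print('plate X,Y',np.percentile(X[m],[.5,99.5]),np.percentile(Y[m],[.5,99.5]))
for x0 in (-70,-50,50,80):
  for y0 in (-55,55):
    q=m&(abs(X-x0)<8)&(abs(Y-y0)<10); print(x0,y0,q.sum() and np.median(Z[q]).round(1),end=' | ')
m=(Z>98)&(Z<118)&(abs(X)<40)&(abs(Y)<50)&br; print('bar',pose2d(np.c_[X[m],Y[m]],16,70,0))
"
```

```text
[ 578.91528921 -240.99765215  231.21495318] [0.79421652 0.11426228 0.48951257] 85.45797072743594
plane [-1.30000e-03  4.00000e-04  7.82273e+01] 23497
plate X,Y [-77.26288366 100.98663835] [-69.36302666  70.17832851]
-70 -55 78.0 | -70 55 78.1 | -50 -55 78.2 | -50 55 78.2 | 50 -55 77.9 | 50 55 78.0 | 80 -55 78.0 | 80 55 78.0 | bar (array([8.2, 0.2]), np.float64(15.0), np.float64(68.8), -0.004)
```

View pics/w9.png

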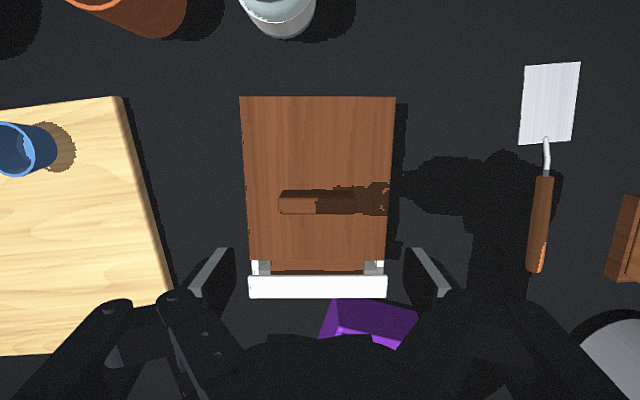

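The picture shows the lid flat on the rim (315,180), tongue under the lip (317,285). It measures 78 mm at all eight spots, and its x position is within the stated play. Handing in.

>>> play_rows:
  targets:
    - [0,0,0,0,0]
    - [0,0,0,0,0]
    - [0,0,0,0,0]

```text
clock: 23.75
eef_pos: [574.6, -239.1, 222.8]
tool_rot: [-3.141, 0.002, -0.042]
force: [-0.2, -0.4, -0.1]
width: 85.4
gripper_force: 0.0
```

```bash
python3 -c "
from h import *
print(ctrl.finish_job())"
```

```text
the job is handed in; nothing more can be done
None
```

I lowered the tangerine into the white box, slid the lid's tongue under the lip with the wide end raised, swung the lid down flat on the rim and let go, then handed the job in at about 24 s. I wasn't shown a verdict.

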